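Pin the spacer pack on the prosthesis build stand

ROBOT

A 7-joint arm with a two-finger parallel gripper is mounted at the origin on the work surface. World frame = base frame: x ahead of the robot, y to its left, z up, the work surface at z = 0. Lengths are in m, angles in rad, forces in N, time in s.
With the tool pointing down it reaches from about 0.4 to 0.85 m from the base axis. Payload 4.5 kg.
Tool frame: the origin (TCP) lies between the finger pads; the fingertips stand 22 mm ahead of it and the grasp point (between the pads) lies 3 mm ahead of it; z points along the fingers, x is the direction in which the jaws open and shut, and the axes are right-handed (so a half turn about z gives the same grasp; the last joint's range is limited). The gripper opens to 85 mm and grips with 20 to 120 N. Pads are 22 mm wide; open, the fingers measure 114 mm over their backs; the gripper's body (76 mm by 85 mm) begins 54 mm behind the grasp point. The pads swing forward as they close: fully open they stand 13 mm farther back than shut.
Start: joints at [-1.137, 0.689, -0.195, 1.565, 0.157, 0.902, -0.215], TCP at [0.243, 0.576, 0.253] pointing down, gripper open.
Joint ranges: [-3.01, 3.01], [-0.46, 2.08], [-1.47, 1.51], [0.13, 2.56], [-1, 4.14], [0.04, 2.09], [-2.66, 2.66]. Speed limits (rad/s): [2.57, 2.57, 3.14, 3.14, 3.14, 3.14, 3.14].

INTERFACE

Orientations are given as a unit quaternion [x, y, z, w].
In Python, from rig import env gives the robot as it stands.
- The arm moves only by the tool send_rows, never from a script. Its argument "steps" is a list of rows, each a list of 7 numbers: the opening, from 0 (shut) to 1 (fully open), then the shift along the tool's x, y, z in mm, then the turn, a rotation vector about the tool's x, y, z in rad. A call has exactly 5 rows; each row shifts and turns the commanded pose from where the row before left it, along the tool's axes as they then stand; what a row does not reach is not made up. A row lasts 1/12 s, in which the tool goes at most 41.7 mm and 7.16 degrees, less where a joint would pass 70% of its speed; a pose out of reach is approached as far as the arm can. A call is refused whole if a number of a shift passes 41.7 or a number of a turn 0.125, either way. A call with a gripper value outside its range is refused whole. The fingers move at their own pace and stop on an object; "grip_force" is the grip in N (left out, the last holds). Time passes only in rows, so rows that do not move let the fingers close, or fill a call up. It gives the time, the measured TCP pose, the force and the opening at its end, in the units of the state.
- env.sense(): the state, without advancing time (a new reading comes with each control period).
- env.read_camera(name): name is "scene" or "top" or "wrist"; returns the picture (420x560x3 uint8, blue, green, red); there is no depth.
- env.camera_params(name): a dict with "vfov" (degrees; the focal length in pixels is half the picture's height over the tangent of half this angle, whatever the lens; pixels are square), "cx", "cy" (the principal point, pixels), "R" (3x3) and "t" (3): a world point X has camera coordinates R X + t; the wrist camera has in their place "hand_eye" (4x4, takes a point from camera to tool coordinates, whose origin is the TCP and whose axes are the tool frame's). Camera axes: x right, y down, z forward; pixel columns grow to the right and rows downward; lengths in m; the calibration is good to about 2 mm. A picture is of the moment at which its call begins: read the wrist's pose just before it. camera_params takes no time and is no camera call.
- env.hand_in(): hands the job in, once; it reports no verdict.
Trained networks look in the newest picture that a camera, given by its name, has taken for a name from the list of things; names that differ only in an ending like _2 or _b are one class to them, and where a whole thing is asked for, a point or a joint stands for the part that bears it (a point fixed in the world has none). Each returns a list of dicts, best first, with "confidence" (0 to 1); they miss things now and then, are a little off and sometimes report something else, mostly with a low value. They report only what shows in the picture. A call takes as long as a camera call. They do not tell look-alikes from the thing itself.
- env.boxes_of(camera, target): "box" ([left, top, width, height] in pixels, round what is visible of it).
- env.outline_of(camera, target): "region" (420x560 bool, what is visible of it) and "box" ([left, top, width, height] in pixels, round what is visible of it).
The state is a dict: "time_s": time; "qpos": joint angles; "joint_vel": joint speeds; "joint_efforts": joint torques, N m; "position": TCP position; "tool_rot": TCP orientation; "ft_force": force on the tool from outside, world axes, zero at the start; "wrist_torque": the same for the moment, N m; "gripper_width": opening from 0.0 (shut) to 1.0 (fully open).
Only numpy, scipy, OpenCV 4.12 (cv2) and the standard library are available. Lean on these libraries where they do the work, as an engineer would, in place of code of your own. Each camera call takes 0.05 s, during which the arm holds its last target. There are 200 camera calls.

TASK

Lay the blue spacer ring squarely on top of the white spacer ring that already lies on the build stand, with the holes in line. Then pass the red-handled steel rod down through both rings into the stand until its collar rests on the blue ring, and let go, leaving the rod upright.

Things in the scene. Friction and masses are not known exactly. Their poses are not given: they have to be found in the camera images.
- blue_spacer_center (a point): Centre (half-way up) of the loose blue plastic spacer ring, 60 mm outside diameter, 24 mm thick, with a 32 mm plain through hole; about 70 g. It lies flat on the bench with this point 12 mm above the bench; z is the ring's axis. It is one of three like rings lying on the bench; the orange and the black one are not needed.
- white_spacer_center (a point): Centre (half-way up) of the loose white spacer ring, same sizes as the blue one (60 mm outside, 32 mm hole, 24 mm thick). It lies flat on the stand, its hole up to 6 mm off the stand's hole, and slides easily. A ring laid on it has its centre 24 mm higher than this point.
- stand_hole (a point): Centre of the mouth of the hole in the build stand, level with the stand's top: 28 mm diameter, straight down, 38 mm deep. The stand is fixed to the bench: a green block 90 x 90 mm on a 150 x 110 mm dark steel foot, its top 45 mm above the bench; z is up.
- red_rod_grip (a point): Centre of the red handle (28 mm thick, 50 long) of the steel rod; z is up along the rod. 25 mm below: a 46 mm collar, 8 thick; then an 80 mm shank, 20 thick, tapering over its last 30 to an 8 mm tip 113 mm below this point. 260 g. Stands loose (4 mm play), collar on top of a fixed 160x70 mm wooden block 85 tall; lift 85 mm to clear. A black-handled brass rod stands 90 mm beside it.
Not all that is in view belongs to the job. What is shaped like the part that bears stand_hole but purple or yellow is not meant.

How it is judged:
On the way:
1. the blue ring lies flat on the white ring, holes roughly in line (within 15 mm of the stand's hole) (horizontal distance between blue_spacer_center and stand_hole below 0.015 m and z of blue_spacer_center in the frame of stand_hole between 0.031 and 0.041 m and angle between blue_spacer_center's own z axis and vertical below 0.175 rad), for 0.2 s.
At the end, for the whole second after the job is handed in: White ring on the stand, blue ring on it, both level within 10 degrees and within 15 mm of the stand's hole axis; red-handled rod through both into the stand, upright within 10 degrees, handle within 15 mm of the axis and its centre 75 to 88 mm above the stand's top; at rest (all of step 1 and horizontal distance between each of white_spacer_center, red_rod_grip and stand_hole below 0.015 m and z of white_spacer_center in the frame of stand_hole between 0.008 and 0.016 m and z of red_rod_grip in the frame of stand_hole between 0.075 and 0.088 m and angle between each of red_rod_grip, white_spacer_center's own z axis and vertical below 0.175 rad and linear speed of each of red_rod, blue_spacer below 0.02 m/s); the robot touches nothing.
It also fails if it takes over 64 s, if anything falls off the work surface, if the arm or the gripper's body presses on something with over 40 N, if the wrist force passes 120 N, or if a joint passes its speed limit or range.

## Working session

There is one attempt and no reset: what is moved stays moved. The work goes in short steps, Python scripts to look and compute and a tool call to move; the robot and the scene stay as the last step left them, time stands still between calls to the robot, and variables do not carry over. Pictures are saved under pics/ and viewed, about 8 in all and at most 12, crops included, and the job is handed in when it is done.

Besides the shell and the picture viewer there is one more tool, called after "Call:" by a JSON object that holds its "name" and its "arguments", one argument or row to a line. send_rows: Moves the arm, as the interface text tells. Its arguments: {"type":"object","properties":{"steps":{"type":"array","items":{"type":"array","items":{"type":"number"}}},"grip_force":{"type":"number"}},"required":["steps"]}

```bash
ls; mkdir -p pics; python3 - <<'E'
from rig import env
import cv2,numpy as np
s=env.sense(); print(s['time_s'],s['position'],s['tool_rot'],s['gripper_width'])
ims=[]
for c in ['scene','top']:
    im=env.read_camera(c); cv2.imwrite(f'pics/{c}0.png',im); 
    p=env.camera_params(c); print(c,p)
    for n in ['blue_spacer_center','white_spacer_center','stand_hole','red_rod_grip']:
        print(n,[(d['box'],round(d['confidence'],2)) for d in env.boxes_of(c,n)])
print(env.camera_params('wrist'))
E
```

```text
pics
0.0 [0.24307652 0.57511676 0.25245419] [ 8.33414714e-01  5.52647308e-01 -7.34833800e-04  5.72279937e-04] 1.0010927771324103
scene {'vfov': 42.60572755262422, 'cx': 278.0606691778405, 'cy': 211.12502588123945, 'R': array([[-0.36630919,  0.93030759,  0.01858428],
       [ 0.61776517,  0.25808405, -0.7428047 ],
       [-0.69583315, -0.26061546, -0.66925018]]), 't': array([ 0.33271892, -0.14753506,  1.86656314])}
blue_spacer_center [([289.1, 298.0, 21.0, 20.1], 0.63)]
white_spacer_center [([245.9, 231.8, 21.8, 20.9], 0.72)]
stand_hole [([256.5, 155.7, 36.7, 35.0], 0.96), ([283.3, 195.7, 41.4, 38.0], 0.63), ([153.2, 157.5, 37.7, 35.8], 0.63), ([233.7, 233.1, 44.5, 45.4], 0.59), ([288.4, 296.4, 24.1, 23.7], 0.54)]
red_rod_grip [([419.1, 277.4, 17.6, 25.4], 0.72)]
top {'vfov': 42.38949235760298, 'cx': 274.7194995753285, 'cy': 213.94030932596056, 'R': array([[-0.02246937, -0.9996089 ,  0.0166484 ],
       [-0.99854063,  0.02162112, -0.0494888 ],
       [ 0.04910949, -0.01773609, -0.99863591]]), 't': array([-0.19053253,  0.41603526,  1.65516756])}
blue_spacer_center [([208.0, 119.0, 21.9, 16.2], 0.53)]
white_spacer_center []
stand_hole [([285.9, 261.0, 51.0, 59.1], 0.73), ([384.8, 214.4, 51.6, 54.5], 0.67), ([229.8, 209.3, 53.1, 59.0], 0.56)]
red_rod_grip [([105.9, 154.1, 18.0, 16.8], 0.52)]
{'vfov': 60.76463517416653, 'cx': 274.7981501566734, 'cy': 202.72960765381507, 'hand_eye': array([[ 9.99999792e-01, -4.27544403e-04,  4.82990887e-04,
         5.19661199e-04],
       [ 2.73003335e-04,  9.58937261e-01,  2.83618149e-01,
        -7.08407582e-02],
       [-5.84417310e-04, -2.83617958e-01,  9.58937179e-01,
        -1.20075213e-01],
       [ 0.00000000e+00,  0.00000000e+00,  0.00000000e+00,
         1.00000000e+00]])}
```

View pics/scene0.png

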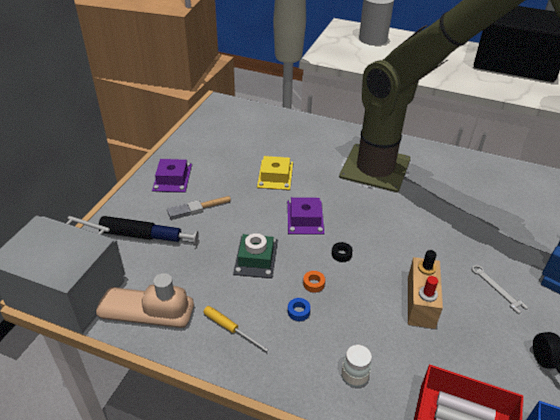

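View pics/top0.png

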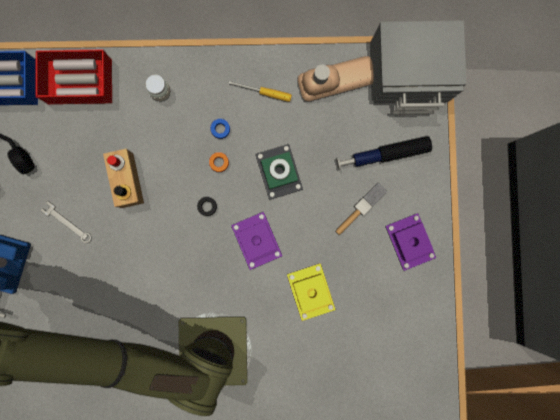

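The scene view shows the white ring on the green stand at (256,242), blue ring (299,308) and red handle (431,287). The top view shows white at (280,169), blue (220,128), red handle (113,160) and black handle (121,190).

```bash
cat > h.py <<'E'
from rig import env
import numpy as np
from scipy.spatial.transform import Rotation as Rn
def cam(c, s=None):
    p=env.camera_params(c); f=210/np.tan(np.radians(p['vfov'])/2)
    if c=='wrist':
        s=s or env.sense(); H=np.array(p['hand_eye']); T=np.eye(4)
        T[:3,:3]=Rn.from_quat(s['tool_rot']).as_matrix(); T[:3,3]=s['position']
        M=T@H; return f,p['cx'],p['cy'],M[:3,:3],M[:3,3]
    R=np.array(p['R']); return f,p['cx'],p['cy'],R.T,-R.T@np.array(p['t'])
def px2w(c,uv,z,s=None):
    f,cx,cy,R,o=cam(c,s); d=R@np.array([(uv[0]-cx)/f,(uv[1]-cy)/f,1]); return o+d*(z-o[2])/d[2]
def w2px(c,X,s=None):
    f,cx,cy,R,o=cam(c,s); v=R.T@(np.asarray(X)-o); return np.array([cx+f*v[0]/v[2],cy+f*v[1]/v[2]])
def togo(target):
    "shift in tool axes, mm"
    s=env.sense(); return np.round(Rn.from_quat(s['tool_rot']).as_matrix().T@(np.asarray(target)-s['position'])*1000,1)
def yaw(s):
    M=Rn.from_quat(s['tool_rot']).as_matrix(); return np.degrees(np.arctan2(M[1,0],M[0,0]))
E
python3 - <<'E'
from h import *
for n,t,sc,z in [('blue',(220,128),(299.5,308),.018),('white',(280,169),(256.3,242),.063),('red',(113,160),(431,287),.13),('black',(121,190),(430,259),.13),('orange',(219,162),(314,281),.018)]:
    a=px2w('top',t,z); b=px2w('scene',sc,z); print(n,a.round(3),b.round(3))
s=env.sense();print(yaw(s))
b=px2w('top',(220,128),.018);print(togo([b[0],b[1],.2]))
E
```

```text
blue [ 0.681 -0.037  0.018] [ 0.678 -0.031  0.018]
white [ 0.544 -0.218  0.063] [ 0.542 -0.211  0.063]
red [0.57  0.261 0.13 ] [0.581 0.267 0.13 ]
black [0.484 0.239 0.13 ] [0.489 0.249 0.13 ]
orange [ 0.575 -0.032  0.018] [ 0.578 -0.026  0.018]
67.09725761545589
[-393.9  641.2   53.3]
```

Call:
{"name": "send_rows", "arguments": {
  "steps": [
    [1,-19.7,32,0,0,0,0],
    [1,-19.7,32,0,0,0,0],
    [1,-19.7,32,0,0,0,0],
    [1,-19.7,32,0,0,0,0],
    [1,-19.7,32,0,0,0,0]
  ],
  "grip_force": 40
}}

```text
time_s: 0.92
position: [0.3531, 0.4213, 0.2535]
tool_rot: [0.833, 0.553, 0.0, -0.0]
ft_force: [-0.0, 0.2, -0.3]
gripper_width: 0.999
```

Call:
{"name": "send_rows", "arguments": {
  "steps": [
    [1,-19.7,32,0,0,0,0],
    [1,-19.7,32,0,0,0,0],
    [1,-19.7,32,0,0,0,0],
    [1,-19.7,32,0,0,0,0],
    [1,-19.7,32,0,0,0,0]
  ]
}}

```text
time_s: 1.33
position: [0.4623, 0.2682, 0.2535]
tool_rot: [0.833, 0.553, 0.0, -0.0]
ft_force: [0.2, 0.1, 0.6]
gripper_width: 0.998
```

Call:
{"name": "send_rows", "arguments": {
  "steps": [
    [1,-19.7,32,0,0,0,0],
    [1,-19.7,32,0,0,0,0],
    [1,-19.7,32,0,0,0,0],
    [1,-19.7,32,0,0,0,0],
    [1,-19.7,32,0,0,0,0]
  ]
}}

```text
time_s: 1.75
position: [0.5713, 0.115, 0.2535]
tool_rot: [0.833, 0.553, 0.0, -0.0]
ft_force: [0.6, 0.6, 0.3]
gripper_width: 1.0
```

Call:
{"name": "send_rows", "arguments": {
  "steps": [
    [1,-19.7,32,0,0,0,0],
    [1,-19.7,32,0,0,0,0],
    [1,-19.7,32,0,0,0,0],
    [1,-19.7,32,0,0,0,0],
    [1,0,0,0,0,0,0]
  ]
}}

```text
time_s: 2.17
position: [0.6613, -0.0167, 0.2528]
tool_rot: [0.837, 0.548, -0.0, 0.004]
ft_force: [-0.2, -2.0, 0.1]
gripper_width: 0.998
```

```bash
cat >> h.py <<'E'
import cv2
def fitblob(m):
    m=m.astype(np.uint8); cs,_=cv2.findContours(m,cv2.RETR_EXTERNAL,cv2.CHAIN_APPROX_NONE); c=max(cs,key=cv2.contourArea); return cv2.fitEllipse(c)
E
python3 - <<'E'
from h import *
s=env.sense();im=env.read_camera('wrist');cv2.imwrite('pics/w1.png',im)
print(s['position'],s['tool_rot'],yaw(s),s['qpos'].round(2) if hasattr(s['qpos'],'round') else s['qpos'])
hsv=cv2.cvtColor(im,cv2.COLOR_BGR2HSV)
m=cv2.inRange(hsv,(105,130,60),(128,255,255)); e=fitblob(m); print(e)
for d in env.boxes_of('wrist','blue_spacer_center'): print(d)
b=px2w('wrist',e[0],.014,s); print(b,togo([b[0],b[1],.02]))
E
```

```text
[ 0.66133951 -0.01667594  0.25281415] [ 8.36783232e-01  5.47518392e-01 -4.19822362e-04  4.15427271e-03] 66.39353729553198 [ 0.09  0.74 -0.26  1.45  0.22  0.98  0.93]
((267.43682861328125, 193.91192626953125), (56.47312927246094, 57.63506317138672), 14.206829071044922)
{'box': [235.8, 164.0, 60.8, 56.6], 'confidence': 0.68}
[ 0.68314039 -0.03513639  0.014     ] [-14.8  33.7 232.8]
```

View pics/w1.png

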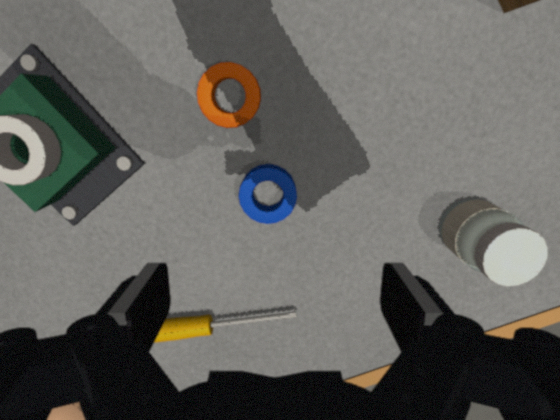

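Blue ring at (267,194), free of neighbours, with orange at (228,94). I'll descend to it.

Call:
{"name": "send_rows", "arguments": {
  "steps": [
    [1,-3,6.8,30,0,0,0],
    [1,-3,6.8,30,0,0,0],
    [1,-3,6.8,30,0,0,0],
    [1,-3,6.8,30,0,0,0],
    [1,-3,6.8,30,0,0,0]
  ]
}}

```text
time_s: 2.68
position: [0.6827, -0.0303, 0.1023]
tool_rot: [0.833, 0.554, 0.0, -0.001]
ft_force: [0.9, -0.8, -0.1]
gripper_width: 1.002
```

Call:
{"name": "send_rows", "arguments": {
  "steps": [
    [1,0,0,0,0,0,0],
    [1,0,0,0,0,0,0],
    [1,0,0,0,0,0,0],
    [1,0,0,0,0,0,0],
    [1,0,0,0,0,0,0]
  ]
}}

```text
time_s: 3.1
position: [0.6843, -0.0317, 0.1058]
tool_rot: [0.833, 0.553, 0.002, 0.001]
ft_force: [0.3, 0.5, 0.4]
gripper_width: 1.002
```

```bash
python3 - <<'E'
from h import *
s=env.sense();im=env.read_camera('wrist');cv2.imwrite('pics/w2.png',im)
print(s['position'],s['tool_rot'],yaw(s))
hsv=cv2.cvtColor(im,cv2.COLOR_BGR2HSV)
m=cv2.inRange(hsv,(105,130,60),(128,255,255)); e=fitblob(m); print(e)
b=px2w('wrist',e[0],.016,s); print(b,togo([b[0],b[1],.02]))
E
```

```text
[ 0.68430175 -0.0316686   0.10580002] [8.33177481e-01 5.53002284e-01 1.79029326e-03 7.44505409e-04] 67.14679623283648
((267.6734924316406, 214.5874481201172), (96.19406127929688, 98.09539031982422), 0.8221381306648254)
[ 0.68212245 -0.03463568  0.016     ] [-3.3 -1.  85.4]
```

Call:
{"name": "send_rows", "arguments": {
  "steps": [
    [1,-1.5,-0.5,20,0,0,0],
    [1,-1.5,-0.5,20,0,0,0],
    [1,0,0,20,0,0,0],
    [1,0,0,15,0,0,0],
    [1,0,0,7,0,0,0]
  ]
}}

```text
time_s: 3.57
position: [0.6801, -0.0349, 0.0198]
tool_rot: [0.833, 0.553, -0.001, -0.001]
ft_force: [0.1, -0.1, -0.5]
gripper_width: 0.997
```

Call:
{"name": "send_rows", "arguments": {
  "steps": [
    [0.5,0,0,0,0,0,0],
    [0.5,0,0,0,0,0,0],
    [0.5,0,0,0,0,0,0],
    [0.5,0,0,0,0,0,0],
    [0.5,0,0,0,0,0,0]
  ]
}}

```text
time_s: 3.98
position: [0.6821, -0.035, 0.0227]
tool_rot: [0.833, 0.553, 0.001, 0.001]
ft_force: [0.6, 0.6, 3.9]
gripper_width: 0.695
```

Call:
{"name": "send_rows", "arguments": {
  "steps": [
    [0.4,0,0,0,0,0,0],
    [0.4,0,0,0,0,0,0],
    [0.4,0,0,0,0,0,0],
    [0.4,0,0,0,0,0,0],
    [0.4,0,0,0,0,0,0]
  ]
}}

```text
time_s: 4.4
position: [0.6821, -0.035, 0.0226]
tool_rot: [0.833, 0.553, 0.001, 0.001]
ft_force: [0.7, 0.9, 6.3]
gripper_width: 0.696
```

Call:
{"name": "send_rows", "arguments": {
  "steps": [
    [0.4,0,0,-15,0,0,0],
    [0.4,0,0,-30,0,0,0],
    [0.4,0,0,-35,0,0,0],
    [0.4,0,0,-35,0,0,0],
    [0.4,0,0,-35,0,0,0]
  ]
}}

```text
time_s: 4.82
position: [0.6804, -0.0352, 0.1734]
tool_rot: [0.833, 0.553, -0.0, -0.0]
ft_force: [0.7, -1.0, -0.2]
gripper_width: 0.692
```

Call:
{"name": "send_rows", "arguments": {
  "steps": [
    [0.4,-20,2,-10,0,0,0],
    [0.4,-30,3,-10,0,0,0],
    [0.4,-34,4,-10,0,0,0],
    [0.4,-36,4,0,0,0,0],
    [0.4,-36,3,0,0,0,0]
  ]
}}

```text
time_s: 5.23
position: [0.6348, -0.1864, 0.2031]
tool_rot: [0.833, 0.553, 0.001, 0.001]
ft_force: [-0.2, 0.1, -1.2]
gripper_width: 0.696
```

Call:
{"name": "send_rows", "arguments": {
  "steps": [
    [0.4,-36,3,0,0,0,0],
    [0.4,-20,2,0,0,0,0],
    [0.4,-8,1,0,0,0,0],
    [0.4,0,0,0,0,0,0],
    [0.4,0,0,0,0,0,0]
  ]
}}

```text
time_s: 5.65
position: [0.6161, -0.2448, 0.2017]
tool_rot: [0.833, 0.553, 0.001, -0.001]
ft_force: [0.6, 1.0, -0.7]
gripper_width: 0.695
```

```bash
python3 - <<'E'
from h import *
s=env.sense();im=env.read_camera('wrist');cv2.imwrite('pics/w3.png',im)
print(s['time_s'],s['position'],s['tool_rot'],yaw(s),s['gripper_width'])
hsv=cv2.cvtColor(im,cv2.COLOR_BGR2HSV)
for d in env.boxes_of('wrist','white_spacer_center')+env.boxes_of('wrist','stand_hole'): print(d)
E
```

```text
5.65 [ 0.61607473 -0.24480338  0.20166418] [ 8.33241431e-01  5.52908472e-01  8.09724917e-04 -5.32238009e-04] 67.13358825808908 0.6948164680408219
{'box': [230.5, 43.5, 88.3, 93.0], 'confidence': 0.67}
{'box': [170.3, 0.0, 207.9, 195.1], 'confidence': 0.6}
```

View pics/w3.png

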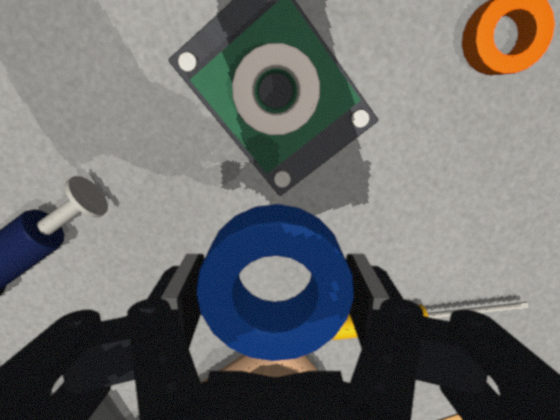

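White ring centred at (276,89), with the dark stand hole showing through at (275,90). Foot screws show at (187,62) and (361,118), and the held blue ring at (275,280).

```bash
python3 - <<'E'
from h import *
s=env.sense();im=cv2.imread('pics/w3.png')
hsv=cv2.cvtColor(im,cv2.COLOR_BGR2HSV)
# white ring outer contour
roi=np.zeros((420,560),np.uint8); cv2.circle(roi,(276,89),50,255,-1)
m=cv2.inRange(hsv,(0,0,95),(179,70,255))&roi
e=fitblob(m);print('white outer',e,px2w('wrist',e[0],.069,s))
roi2=np.zeros_like(roi); cv2.circle(roi2,(275,90),30,255,-1)
inner=(255-m)&roi2; ei=fitblob(inner); print('white inner(top rim-ish)',ei,px2w('wrist',ei[0],.069,s))
v=hsv[:,:,2]; print(v[90,240:312:2]); print(v[56:124:2,275])
for t in (35,45,55):
    dk=((v<t).astype(np.uint8)*255)&roi2
    if dk.sum()>255*50: eh=fitblob(dk); print(t,eh,px2w('wrist',eh[0],.045,s))
for z in (.005,.01): print('foot',px2w('wrist',(187,62),z,s),px2w('wrist',(361,118),z,s),(px2w('wrist',(187,62),z,s)+px2w('wrist',(361,118),z,s))/2)
# held blue
mb=cv2.inRange(hsv,(105,130,30),(128,255,255)); r=np.zeros_like(roi); cv2.circle(r,(275,281),82,255,-1); mb=mb&r
cs,_=cv2.findContours(mb,cv2.RETR_CCOMP,cv2.CHAIN_APPROX_NONE); c=max(cs,key=cv2.contourArea); eb=cv2.fitEllipse(c); print(eb)
M=Rn.from_quat(s['tool_rot']).as_matrix()
for z in (-.002,-.0,): print('blue in tool',M.T@(px2w('wrist',eb[0],s['position'][2]-.01+.024-.012,s)-s['position']))
crop=cv2.resize(im[30:150,200:350],None,fx=4,fy=4,interpolation=cv2.INTER_CUBIC);cv2.imwrite('pics/c3.png',crop)
E
```

```text
white outer ((275.6631164550781, 88.61692810058594), (87.46711730957031, 91.45980834960938), 3.5012269020080566) [ 0.54710222 -0.21234331  0.069     ]
white inner(top rim-ish) ((275.9336853027344, 89.76946258544922), (44.4556999206543, 46.9028434753418), 7.0943603515625) [ 0.54785422 -0.21245999  0.069     ]
[165 163 166 164 166 165 127  80  66  48  54  53  57  51  53  54  48  42
  40  40  43  49  46  44  45  40  38  42  63  83 135 163 167 164 168 168]
[165 162 167 164 144  97  70  46  41  45  46  43  44  45  44  39  38  45
  41  46  42  44  44  44  47  41  44  57  65 106 158 165 165 167]
45 ((278.92340087890625, 90.00263214111328), (29.25139617919922, 37.19437789916992), 179.7181396484375) [ 0.54851036 -0.21019497  0.045     ]
55 ((276.230712890625, 89.59457397460938), (38.03889846801758, 40.07527542114258), 167.84861755371094) [ 0.54748046 -0.21191478  0.045     ]
foot [ 0.49844923 -0.27096327  0.005     ] [ 0.59664508 -0.15295659  0.005     ] [ 0.54754715 -0.21195993  0.005     ]
foot [ 0.49928683 -0.27008849  0.01      ] [ 0.59593179 -0.15394559  0.01      ] [ 0.54760931 -0.21201704  0.01      ]
((274.7499084472656, 283.4656982421875), (153.3748016357422, 154.6285400390625), 81.0640869140625)
blue in tool [ 0.00054752 -0.00490625 -0.00199836]
blue in tool [ 0.00054752 -0.00490625 -0.00199836]
```

View pics/c3.png

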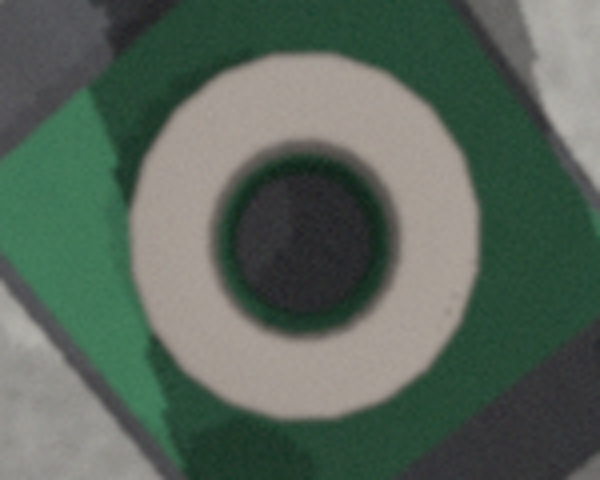

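Call:
{"name": "send_rows", "arguments": {
  "steps": [
    [0.4,0.7,-12,5,0,0,0],
    [0.4,0.7,-20,8,0,0,0],
    [0.4,0.7,-20,9,0,0,0],
    [0.4,0.7,-16,9,0,0,0],
    [0.4,0.7,-10,9,0,0,0]
  ]
}}

```text
time_s: 6.22
position: [0.544, -0.2099, 0.1611]
tool_rot: [0.833, 0.554, -0.0, -0.001]
ft_force: [-0.3, 0.3, -0.2]
gripper_width: 0.697
```

Call:
{"name": "send_rows", "arguments": {
  "steps": [
    [0.4,0,0,25,0,0,0],
    [0.4,0,0,20,0,0,0],
    [0.4,0,0,12,0,0,0],
    [0.4,0,0,6,0,0,0],
    [0.4,0,0,0,0,0,0]
  ]
}}

```text
time_s: 6.63
position: [0.5451, -0.2115, 0.0972]
tool_rot: [0.833, 0.553, -0.0, -0.001]
ft_force: [-0.1, -0.7, -0.7]
gripper_width: 0.694
```

Call:
{"name": "send_rows", "arguments": {
  "steps": [
    [0.4,0,0,0,0,0,0],
    [0.4,0,0,0,0,0,0],
    [0.4,0,0,0,0,0,0],
    [0.4,0,0,0,0,0,0],
    [0.4,0,0,0,0,0,0]
  ]
}}

```text
time_s: 7.05
position: [0.5455, -0.2129, 0.0989]
tool_rot: [0.833, 0.553, 0.0, 0.0]
ft_force: [0.6, -1.0, -0.8]
gripper_width: 0.692
```

Call:
{"name": "send_rows", "arguments": {
  "steps": [
    [0.4,0,0,2,0,0,0],
    [0.4,0,0,2,0,0,0],
    [0.4,0,0,1,0,0,0],
    [0.4,0,0,0,0,0,0],
    [0.4,0,0,0,0,0,0]
  ]
}}

```text
time_s: 7.47
position: [0.5451, -0.2127, 0.0931]
tool_rot: [0.833, 0.553, -0.0, -0.0]
ft_force: [-0.2, 0.4, -1.6]
gripper_width: 0.691
```

Call:
{"name": "send_rows", "arguments": {
  "steps": [
    [0.4,0,0,1,0,0,0],
    [0.4,0,0,0.5,0,0,0],
    [0.4,0,0,0,0,0,0],
    [0.4,0,0,0,0,0,0],
    [0.4,0,0,0,0,0,0]
  ]
}}

```text
time_s: 7.88
position: [0.5452, -0.2127, 0.0918]
tool_rot: [0.833, 0.553, 0.0, -0.0]
ft_force: [-0.3, 0.3, -1.1]
gripper_width: 0.693
```

Call:
{"name": "send_rows", "arguments": {
  "steps": [
    [0.4,0,0,1,0,0,0],
    [0.4,0,0,0.5,0,0,0],
    [0.4,0,0,0,0,0,0],
    [0.4,0,0,0,0,0,0],
    [0.4,0,0,0,0,0,0]
  ]
}}

```text
time_s: 8.3
position: [0.5453, -0.2127, 0.0916]
tool_rot: [0.833, 0.553, 0.0, 0.0]
ft_force: [-2.3, 1.4, 10.2]
gripper_width: 0.694
```

Call:
{"name": "send_rows", "arguments": {
  "steps": [
    [0.75,0,0,0,0,0,0],
    [0.8,0,0,0,0,0,0],
    [0.9,0,0,0,0,0,0],
    [1,0,0,0,0,0,0],
    [1,0,0,0,0,0,0]
  ]
}}

```text
time_s: 8.72
position: [0.5451, -0.2127, 0.0901]
tool_rot: [0.833, 0.553, -0.0, -0.0]
ft_force: [-1.0, -0.1, -0.1]
gripper_width: 1.002
```

Call:
{"name": "send_rows", "arguments": {
  "steps": [
    [1,0,0,-12,0,0,0],
    [1,0,0,-25,0,0,0],
    [1,0,0,-25,0,0,0],
    [1,0,10,-25,0,0,0],
    [1,0,20,-25,0,0,0]
  ]
}}

```text
time_s: 9.13
position: [0.5709, -0.2237, 0.2042]
tool_rot: [0.833, 0.553, -0.001, -0.001]
ft_force: [1.3, -0.5, -0.3]
gripper_width: 0.999
```

Call:
{"name": "send_rows", "arguments": {
  "steps": [
    [1,0,20,0,0,0,0],
    [1,0,15,0,0,0,0],
    [1,0,5,0,0,0,0],
    [1,0,0,0,0,0,0],
    [1,0,0,0,0,0,0]
  ]
}}

```text
time_s: 9.55
position: [0.6086, -0.2396, 0.202]
tool_rot: [0.833, 0.553, -0.001, -0.001]
ft_force: [0.1, 0.3, -0.2]
gripper_width: 1.001
```

```bash
python3 - <<'E'
from h import *
s=env.sense();im=env.read_camera('wrist')
print(s['time_s'],s['position'])
hsv=cv2.cvtColor(im,cv2.COLOR_BGR2HSV)
m=cv2.inRange(hsv,(105,130,30),(128,255,255)); p=w2px('wrist',[.5475,-.212,.093],s); print(p)
r=np.zeros_like(m); cv2.circle(r,tuple(int(q) for q in p),75,255,-1); m&=r
e=fitblob(m); print('blue',e,px2w('wrist',e[0],.09,s))
cv2.imwrite('pics/w4.png',im)
E
```

```text
9.55 [ 0.60862557 -0.23955261  0.201977  ]
[276.33951716 103.58691069]
blue ((274.93353271484375, 100.84619140625), (93.83869934082031, 98.22482299804688), 178.74923706054688) [ 0.5456893 -0.2121733  0.09     ]
```

View pics/w4.png

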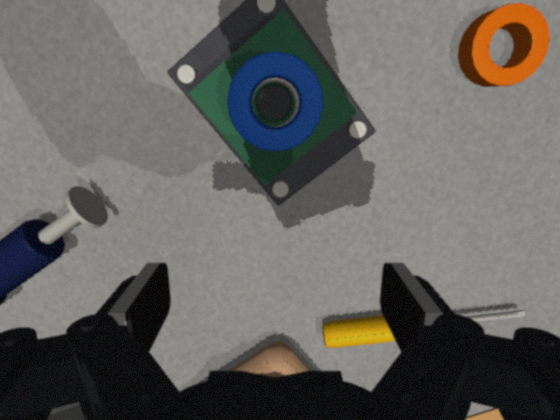

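Blue lies flat on white, centred at (275,101), with the hole concentric. Next is the red rod.

Call:
{"name": "send_rows", "arguments": {
  "steps": [
    [1,20,-6,-10,0,0,0],
    [1,34,-11,-10,0,0,0],
    [1,37,-12,-10,0,0,0],
    [1,37,-12,-10,0,0,0],
    [1,37,-12,-10,0,0,0]
  ]
}}

```text
time_s: 10.02
position: [0.6236, -0.0655, 0.2526]
tool_rot: [0.833, 0.553, -0.001, -0.001]
ft_force: [0.2, 0.2, 0.0]
gripper_width: 1.001
```

Call:
{"name": "send_rows", "arguments": {
  "steps": [
    [1,37,-12,0,0,0,0],
    [1,37,-12,0,0,0,0],
    [1,37,-12,0,0,0,0],
    [1,37,-12,0,0,0,0],
    [1,37,-12,0,0,0,0]
  ]
}}

```text
time_s: 10.43
position: [0.6403, 0.1281, 0.2522]
tool_rot: [0.833, 0.553, -0.001, -0.0]
ft_force: [1.2, -0.1, -0.5]
gripper_width: 1.001
```

Call:
{"name": "send_rows", "arguments": {
  "steps": [
    [1,37,-12,0,0,0,0],
    [1,37,-12,0,0,0,0],
    [1,20,-7,0,0,0,0],
    [1,8,-3,0,0,0,0],
    [1,0,0,0,0,0,0]
  ]
}}

```text
time_s: 10.85
position: [0.6485, 0.2365, 0.2519]
tool_rot: [0.832, 0.555, -0.0, -0.001]
ft_force: [0.3, 0.3, 0.1]
gripper_width: 0.998
```

```bash
python3 - <<'E'
from h import *
s=env.sense();im=env.read_camera('wrist');cv2.imwrite('pics/w5.png',im)
print(s['time_s'],s['position'],yaw(s))
hsv=cv2.cvtColor(im,cv2.COLOR_BGR2HSV)
m=cv2.inRange(hsv,(0,150,70),(8,255,255))|cv2.inRange(hsv,(172,150,70),(180,255,255))
e=fitblob(m);print(e,w2px('wrist',[.575,.264,.143],s))
for d in env.boxes_of('wrist','red_rod_grip'): print(d)
E
```

```text
10.85 [0.64846691 0.23653626 0.25186258] 67.36004864161771
((482.4974670410156, 248.88136291503906), (107.34971618652344, 197.30752563476562), 73.95985412597656) [268.83042121  84.23493831]
{'box': [238.5, 48.8, 59.7, 65.9], 'confidence': 0.83}
```

View pics/w5.png

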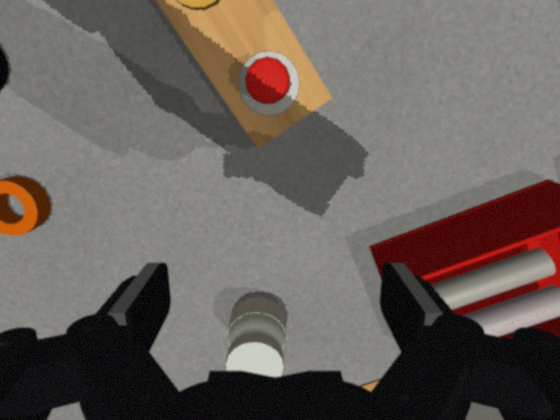

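```bash
python3 - <<'E'
from h import *
s=env.sense();im=cv2.imread('pics/w5.png')
hsv=cv2.cvtColor(im,cv2.COLOR_BGR2HSV)
m=cv2.inRange(hsv,(0,150,70),(8,255,255))|cv2.inRange(hsv,(172,150,70),(180,255,255))
r=np.zeros_like(m);cv2.circle(r,(268,81),35,255,-1);m&=r
e=fitblob(m);b=px2w('wrist',e[0],.140,s);c=px2w('wrist',(268.3,82),.093,s);print(e,b,c)
print(togo([*b[:2],.122]),togo([*c[:2],.122]))
E
```

```text
((267.1016845703125, 80.16009521484375), (42.458106994628906, 44.471492767333984), 175.8900604248047) [0.57411328 0.25846881 0.14      ] [0.57342015 0.25855851 0.093     ]
[ -4.  -80.6 130. ] [ -4.2 -81.3 130. ]
```

Call:
{"name": "send_rows", "arguments": {
  "steps": [
    [1,-1,-12,0,0,0,0],
    [1,-1,-22,0,0,0,0],
    [1,-1,-22,5,0,0,0],
    [1,-1,-16,10,0,0,0],
    [1,0,-9,15,0,0,0]
  ]
}}

```text
time_s: 11.37
position: [0.5733, 0.2592, 0.2236]
tool_rot: [0.834, 0.552, 0.0, 0.001]
ft_force: [-0.7, 0.4, -1.0]
gripper_width: 1.0
```

Call:
{"name": "send_rows", "arguments": {
  "steps": [
    [1,0,0,15,0,0,0],
    [1,0,0,15,0,0,0],
    [1,0,0,5,0,0,0],
    [1,0,0,0,0,0,0],
    [1,0,0,0,0,0,0]
  ]
}}

```text
time_s: 11.78
position: [0.5747, 0.2596, 0.1877]
tool_rot: [0.834, 0.552, -0.0, 0.0]
ft_force: [-0.3, -0.1, 1.1]
gripper_width: 1.0
```

```bash
python3 - <<'E'
from h import *
s=env.sense();print(s['time_s'],s['position'],yaw(s),s['tool_rot'],togo([.5738,.2585,.122]))
E
```

```text
11.7833 [0.57471253 0.2595919  0.18767756] 66.94986632566278 [ 8.34127063e-01  5.51572139e-01 -8.08712157e-05  4.60134396e-04] [-1.3 -0.5 65.7]
```

Call:
{"name": "send_rows", "arguments": {
  "steps": [
    [1,-1,-0.5,15,0,0,0],
    [1,0,0,20,0,0,0],
    [1,0,0,18,0,0,0],
    [1,0,0,9,0,0,0],
    [1,0,0,3,0,0,0]
  ]
}}

```text
time_s: 12.2
position: [0.573, 0.2599, 0.1216]
tool_rot: [0.834, 0.552, -0.001, 0.0]
ft_force: [0.7, 0.6, 0.2]
gripper_width: 1.003
```

Call:
{"name": "send_rows", "arguments": {
  "steps": [
    [0.6,0,0,0,0,0,0],
    [0.4,0,0,0,0,0,0],
    [0.3,0,0,0,0,0,0],
    [0.1,0,0,0,0,0,0],
    [0,0,0,0,0,0,0]
  ],
  "grip_force": 80
}}

```text
time_s: 12.62
position: [0.5739, 0.2613, 0.1235]
tool_rot: [0.833, 0.553, 0.001, -0.0]
ft_force: [-2.9, -3.3, 8.7]
gripper_width: 0.31
```

Call:
{"name": "send_rows", "arguments": {
  "steps": [
    [0,0,0,0,0,0,0],
    [0,0,0,0,0,0,0],
    [0,0,0,0,0,0,0],
    [0,0,0,-5,0,0,0],
    [0,0,0,-10,0,0,0]
  ]
}}

```text
time_s: 13.03
position: [0.572, 0.26, 0.1364]
tool_rot: [0.833, 0.553, -0.002, -0.0]
ft_force: [-0.3, 0.2, -2.1]
gripper_width: 0.308
```

Call:
{"name": "send_rows", "arguments": {
  "steps": [
    [0,0,0,-15,0,0,0],
    [0,0,0,-25,0,0,0],
    [0,0,0,-30,0,0,0],
    [0,0,0,-30,0,0,0],
    [0,0,0,-25,0,0,0]
  ]
}}

```text
time_s: 13.45
position: [0.573, 0.2606, 0.2647]
tool_rot: [0.833, 0.553, 0.0, 0.0]
ft_force: [-0.2, 0.6, -2.0]
gripper_width: 0.309
```

Call:
{"name": "send_rows", "arguments": {
  "steps": [
    [0,-12,4,0,0,0,0],
    [0,-22,8,0,0,0,0],
    [0,-30,11,0,0,0,0],
    [0,-36,13,0,0,0,0],
    [0,-36,13,0,0,0,0]
  ]
}}

```text
time_s: 13.87
position: [0.5641, 0.1146, 0.2618]
tool_rot: [0.833, 0.553, -0.001, -0.0]
ft_force: [0.8, -1.1, -1.4]
gripper_width: 0.312
```

Call:
{"name": "send_rows", "arguments": {
  "steps": [
    [0,-36,13,0,0,0,0],
    [0,-36,13,0,0,0,0],
    [0,-36,13,0,0,0,0],
    [0,-36,13,0,0,0,0],
    [0,-36,13,0,0,0,0]
  ]
}}

```text
time_s: 14.28
position: [0.5536, -0.0772, 0.2619]
tool_rot: [0.834, 0.552, -0.001, -0.0]
ft_force: [-0.4, 0.4, -2.4]
gripper_width: 0.312
```

Call:
{"name": "send_rows", "arguments": {
  "steps": [
    [0,-36,13,0,0,0,0],
    [0,-36,13,0,0,0,0],
    [0,-30,11,0,0,0,0],
    [0,-18,6,0,0,0,0],
    [0,-8,3,0,0,0,0]
  ]
}}

```text
time_s: 14.7
position: [0.5453, -0.2159, 0.2615]
tool_rot: [0.835, 0.55, -0.002, 0.0]
ft_force: [-1.4, -0.1, -2.1]
gripper_width: 0.309
```

Call:
{"name": "send_rows", "arguments": {
  "steps": [
    [0,0,0,0,0,0,0],
    [0,0,0,0,0,0,0],
    [0,0,0,0,0,0,0],
    [0,0,0,0,0,0,0],
    [0,0,0,0,0,0,0]
  ]
}}

```text
time_s: 15.12
position: [0.5481, -0.2086, 0.2624]
tool_rot: [0.833, 0.554, 0.0, -0.0]
ft_force: [-0.2, -0.9, -2.5]
gripper_width: 0.31
```

```bash
python3 - <<'E'
from h import *
s=env.sense();print(s['time_s'],s['position'],yaw(s),s['tool_rot'],s['gripper_width'],togo([.5475,-.212,.122]))
w=env.read_camera('wrist');sc=env.read_camera('scene')
p=w2px('scene',s['position']); print(p,w2px('scene',[.5475,-.212,.045]))
x,y=int(p[0]),int(p[1]); c=cv2.resize(sc[y-60:y+90,x-75:x+75],(480,480),interpolation=cv2.INTER_CUBIC)
cv2.imwrite('pics/w6.png',np.hstack([cv2.resize(w,(320,240)) if 0 else c, cv2.resize(w[:, 130:430],(300,420))[:420] if 0 else cv2.resize(w[60:360,180:380],(320,480))]))
E
```

```text
15.1167 [ 0.54810847 -0.20858105  0.26236476] 67.26899725269983 [ 8.32587770e-01  5.53892951e-01  2.93054437e-04 -3.43038565e-04] 0.3098809428190463 [ -3.5   0.8 140.4]
[255.46504591 188.36237592] [255.16608127 247.68239632]
```

View pics/w6.png

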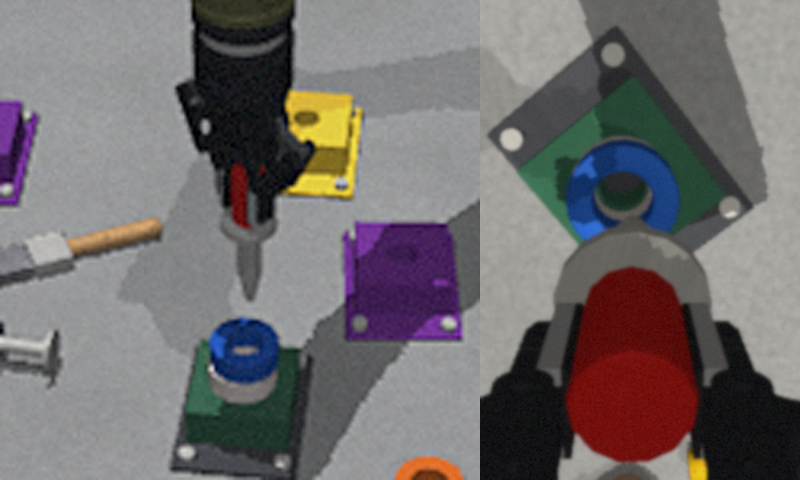

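Scene crop: the rod hangs straight, its tip just above the blue and white stack. I'll descend now.

Call:
{"name": "send_rows", "arguments": {
  "steps": [
    [0,-2,0.8,5,0,0,0],
    [0,-1.5,0,15,0,0,0],
    [0,0,0,20,0,0,0],
    [0,0,0,10,0,0,0],
    [0,0,0,0,0,0,0]
  ]
}}

```text
time_s: 15.63
position: [0.5453, -0.2137, 0.2097]
tool_rot: [0.833, 0.553, -0.002, -0.002]
ft_force: [-0.6, -0.7, -2.6]
gripper_width: 0.311
```

```bash
python3 - <<'E'
from h import *
s=env.sense();print(s['time_s'],s['position'],s['tool_rot'],s['ft_force'],togo([.5475,-.212,.1315]))
sc=env.read_camera('scene')
print('tip exp',w2px('scene',s['position']-[0,0,.1185]),'stand/blue top',w2px('scene',[.5475,-.212,.093]))
cv2.imwrite('pics/w7.png',cv2.resize(sc[185:265,215:295],(640,640),interpolation=cv2.INTER_CUBIC)[:600])
E
```

```text
15.6333 [ 0.54527898 -0.21368364  0.20966504] [ 0.83336103  0.55272196 -0.00180379 -0.00214118] [-0.63302397 -0.71622193 -2.63076333] [ 2.5  1.8 78.2]
tip exp [254.75762587 235.27635623] stand/blue top [254.99357988 235.49038467]
```

View pics/w7.png

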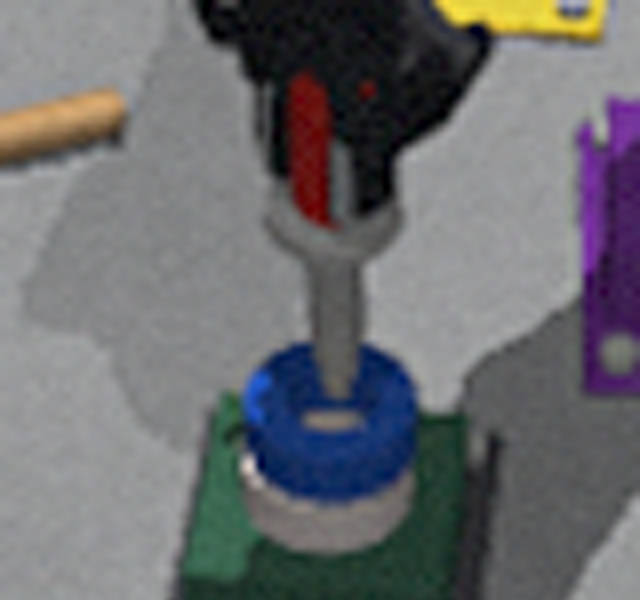

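The tip, at about (337,395) in the crop, sits over the blue hole centre near (331,405). I'll continue down with smaller steps and watch the force.

Call:
{"name": "send_rows", "arguments": {
  "steps": [
    [0,1,1,5,0,0,0],
    [0,0,0,8,0,0,0],
    [0,0,0,8,0,0,0],
    [0,0,0,8,0,0,0],
    [0,0,0,4,0,0,0]
  ]
}}

```text
time_s: 16.1
position: [0.5478, -0.2134, 0.178]
tool_rot: [0.833, 0.553, -0.001, -0.001]
ft_force: [-0.3, -0.2, -1.6]
gripper_width: 0.309
```

Call:
{"name": "send_rows", "arguments": {
  "steps": [
    [0,0,0,3,0,0,0],
    [0,0,0,4,0,0,0],
    [0,0,0,4,0,0,0],
    [0,0,0,3,0,0,0],
    [0,0,0,0,0,0,0]
  ]
}}

```text
time_s: 16.52
position: [0.5481, -0.2135, 0.1646]
tool_rot: [0.833, 0.553, -0.0, -0.0]
ft_force: [-0.1, -0.4, -1.2]
gripper_width: 0.311
```

Call:
{"name": "send_rows", "arguments": {
  "steps": [
    [0,1,0,3,0,0,0],
    [0,0,0,4,0,0,0],
    [0,0,0,4,0,0,0],
    [0,0,0,4,0,0,0],
    [0,0,0,0,0,0,0]
  ]
}}

```text
time_s: 16.93
position: [0.5482, -0.2125, 0.1493]
tool_rot: [0.833, 0.553, -0.001, -0.001]
ft_force: [0.5, -0.6, -2.2]
gripper_width: 0.309
```

Call:
{"name": "send_rows", "arguments": {
  "steps": [
    [0,0,0,3,0,0,0],
    [0,0,0,3,0,0,0],
    [0,0,0,3,0,0,0],
    [0,0,0,2,0,0,0],
    [0,0,0,0,0,0,0]
  ]
}}

```text
time_s: 17.35
position: [0.5485, -0.2125, 0.1387]
tool_rot: [0.833, 0.553, -0.0, -0.0]
ft_force: [0.4, -0.3, -2.0]
gripper_width: 0.313
```

Call:
{"name": "send_rows", "arguments": {
  "steps": [
    [0,0,0,2,0,0,0],
    [0,0,0,2,0,0,0],
    [0,0,0,1,0,0,0],
    [0,0,0,0,0,0,0],
    [0,0,0,0,0,0,0]
  ]
}}

```text
time_s: 17.77
position: [0.5488, -0.2126, 0.1342]
tool_rot: [0.833, 0.553, 0.0, -0.0]
ft_force: [0.9, 0.1, -2.3]
gripper_width: 0.305
```

Call:
{"name": "send_rows", "arguments": {
  "steps": [
    [0,0,0,1,0,0,0],
    [0,0,0,0.5,0,0,0],
    [0,0,0,0,0,0,0],
    [0,0,0,0,0,0,0],
    [0,0,0,0,0,0,0]
  ]
}}

```text
time_s: 18.18
position: [0.5488, -0.2126, 0.1328]
tool_rot: [0.833, 0.553, 0.0, 0.0]
ft_force: [-0.4, -0.0, -1.9]
gripper_width: 0.311
```

Call:
{"name": "send_rows", "arguments": {
  "steps": [
    [0,0,0,1,0,0,0],
    [0,0,0,0.5,0,0,0],
    [0,0,0,0,0,0,0],
    [0,0,0,0,0,0,0],
    [0,0,0,0,0,0,0]
  ]
}}

```text
time_s: 18.6
position: [0.5489, -0.2127, 0.1315]
tool_rot: [0.833, 0.553, 0.0, 0.0]
ft_force: [-0.3, 0.6, 1.4]
gripper_width: 0.312
```

Collar contact came at TCP z = 0.1315, as predicted. Releasing and retreating straight up.

Call:
{"name": "send_rows", "arguments": {
  "steps": [
    [0,0,0,0.5,0,0,0],
    [0.35,0,0,0,0,0,0],
    [0.45,0,0,0,0,0,0],
    [0.6,0,0,0,0,0,0],
    [0.8,0,0,0,0,0,0]
  ]
}}

```text
time_s: 19.02
position: [0.5489, -0.2126, 0.1306]
tool_rot: [0.833, 0.553, 0.0, -0.0]
ft_force: [0.3, -0.1, 0.5]
gripper_width: 0.72
```

Call:
{"name": "send_rows", "arguments": {
  "steps": [
    [0.9,0,0,0,0,0,0],
    [0.9,0,0,-8,0,0,0],
    [0.9,0,0,-20,0,0,0],
    [0.9,0,0,-30,0,0,0],
    [0.9,0,0,-30,0,0,0]
  ]
}}

```text
time_s: 19.43
position: [0.5482, -0.2124, 0.2197]
tool_rot: [0.833, 0.553, -0.001, -0.001]
ft_force: [0.9, -1.0, -0.4]
gripper_width: 0.898
```

Call:
{"name": "send_rows", "arguments": {
  "steps": [
    [0.9,0,15,-20,0,0,0],
    [0.9,0,25,-10,0,0,0],
    [0.9,0,25,0,0,0,0],
    [0.9,0,15,0,0,0,0],
    [0.9,0,0,0,0,0,0]
  ]
}}

```text
time_s: 19.85
position: [0.6251, -0.245, 0.2494]
tool_rot: [0.834, 0.552, 0.001, 0.001]
ft_force: [0.2, -0.8, -1.2]
gripper_width: 0.903
```

```bash
python3 - <<'E'
from h import *
s=env.sense();print(s['time_s'],s['position'],s['ft_force'],s['gripper_width'])
w=env.read_camera('wrist');sc=env.read_camera('scene')
hsv=cv2.cvtColor(w,cv2.COLOR_BGR2HSV)
m=cv2.inRange(hsv,(0,150,60),(8,255,255))|cv2.inRange(hsv,(172,150,60),(180,255,255)); p=w2px('wrist',[.5475,-.212,.151],s); print('handle top expected',p)
r=np.zeros_like(m); cv2.circle(r,tuple(int(q) for q in p),70,255,-1); e=fitblob(m&r); print(e,px2w('wrist',e[0],.145,s))
cv2.imwrite('pics/w8.png',np.hstack([cv2.resize(sc[180:280,205:305],(420,420),interpolation=cv2.INTER_CUBIC),w[:,120:500]]))
E
```

```text
19.85 [ 0.62512949 -0.24495608  0.24944669] [ 0.19574956 -0.80779667 -1.2314318 ] 0.9025310586553381
handle top expected [273.65104018  71.52044021]
((274.6295166015625, 69.98187255859375), (44.852622985839844, 47.870548248291016), 179.0156707763672) [ 0.54660775 -0.2110068   0.145     ]
```

View pics/w8.png

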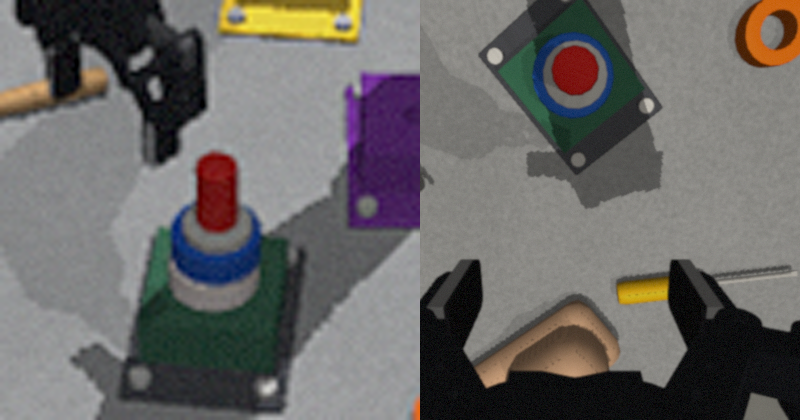

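The rod is upright with its collar on the blue ring, everything is concentric on the green stand, and the gripper is clear. Handing in.

```bash
python3 -c "
from rig import env
print(env.hand_in()); print(env.sense()['time_s'])"
```

```text
the job is handed in; nothing more can be done
None
the job is handed in; nothing more can be done
```

The job is done and handed in at about 20 s of the 64 s. I laid the blue ring on the white one, passed the red-handled rod down through both rings into the green stand, then let go and backed the gripper away.

- **Blue ring:** after release, the wrist camera put it about 2 mm from the estimated stand axis, lying flat with its hole concentric.
- **Rod:** the collar met the blue ring at tool height 0.1315 m, as predicted, with only a few newtons. In the last pictures the rod stands upright with the collar on the blue ring. The handle is about 1–2 mm from the axis, and the robot touches nothing.
- **Disagreement:** the scene and top cameras differed by 6–12 mm in the first rough positions, so I used the wrist camera for the grasps and the placing. One rough single-picture estimate of how the handle sat in the gripper was also a few mm off, but the contact height did not bear it out.

No check failed.

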